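Clamp the copper disc in the specimen vise

ROBOT

A 6-joint arm with a two-finger parallel gripper is mounted at the origin on the work surface. World frame = base frame: x ahead of the robot, y to its left, z up, the work surface at z = 0. Lengths are in m, angles in rad, forces in N, time in s.
With the tool pointing down it reaches from about 0.275 to 0.825 m from the base axis. Payload 4.9 kg.
Tool frame: the origin (TCP) lies midway between the tips of the shut fingers; the grasp point (between the pads) lies 19 mm behind it (bot.grip_depth is the distance from the TCP to the grasp point, in m); y points along the fingers, x is the direction in which the jaws open and shut, and the axes are right-handed (so a half turn about y gives the same grasp; the last joint's range is limited). The gripper opens to 85 mm and grips with 20 to 120 N. Pads are 22 mm wide; open, the fingers measure 114 mm over their backs; the gripper's body (76 mm by 85 mm) begins 54 mm behind the grasp point. The pads swing forward as they close: fully open they stand 13 mm farther back than shut.
Start: joints at [-1.374, 0.326, -0.193, 1.052, 0, 1.437], TCP at [0.179, -0.52, 0.231] pointing down, gripper open.
Joint ranges: [-2.65, 2.65], [-0.97, 1.79], [-1.3, 1.35], [-1.93, 2.1], [-1.47, 1.37], [-3.14, 3.14]. Speed limits (rad/s): [2.57, 2.57, 3.14, 3.14, 3.14, 3.14].

INTERFACE

Orientations are given as a unit quaternion [w, x, y, z].
In Python, from cell import bot gives the robot as it stands. Calls block until the motion is done:
- bot.move_pose(position, orientation): joint-space move of the TCP to a pose.
- bot.move_linear(position, speed=0.15, rotation=None, until_force=None): straight line of the TCP; rotation=None keeps the orientation; speed is the mean speed in m/s. With until_force (N) it stops when the force on the tool has changed by that much, and returns True; else False.
- bot.goto_joints(angles): joint-space move.
- bot.set_gripper(opening, grasp_force=None): opening from 0.0 (shut) to 1.0 (fully open); grasp_force is the grip in N (None keeps the last); returns when the fingers have stopped.
- bot.wait(seconds).
- bot.solve_ik(position, orientation): joint angles nearest the present ones, or None.
- bot.camera(name): name is "scene" or "top" or "wrist"; returns the picture (400x640x3 uint8, red, green, blue); there is no depth.
- bot.calibration(name): a dict with "mtx" (3x3 intrinsics, pixels), "extrinsics" (4x4, takes a point from world to camera coordinates); the wrist camera has in their place "hand_eye" (4x4, takes a point from camera to tool coordinates, whose origin is the TCP and whose axes are the tool frame's). Camera axes: x right, y down, z forward; pixel columns grow to the right and rows downward; lengths in m; the calibration is good to about 2 mm. A picture is of the moment at which its call begins: read the wrist's pose just before it. calibration takes no time and is no camera call.
A pose or a line that the arm cannot do raises bot.PlanningError and nothing moves.
- bot.close_job(): hands the job in, once; it reports no verdict.
Trained networks look in the newest picture that a camera, given by its name, has taken for a name from the list of things; names that differ only in an ending like _2 or _b are one class to them, and where a whole thing is asked for, a point or a joint stands for the part that bears it (a point fixed in the world has none). Each returns a list of dicts, best first, with "confidence" (0 to 1); they miss things now and then, are a little off and sometimes report something else, mostly with a low value. They report only what shows in the picture. A call takes as long as a camera call. They do not tell look-alikes from the thing itself.
- bot.search_frame(camera, thing): "bbox" ([left, top, width, height] in pixels, round what is visible of it).
Readings, each from a call of its own:
- bot.read_clock(): time.
- bot.read_joint_positions(): joint angles.
- bot.read_joint_vel(): joint speeds.
- bot.read_joint_efforts(): joint torques, N m.
- bot.read_position(): TCP position.
- bot.read_tool_rot(): TCP orientation.
- bot.read_ft_force(): force on the tool from outside, world axes, zero at the start.
- bot.read_moment(): the same for the moment, N m.
- bot.read_gripper_width(): opening from 0.0 (shut) to 1.0 (fully open).
Only numpy, scipy, OpenCV 4.12 (cv2) and the standard library are available. Lean on these libraries where they do the work, as an engineer would, in place of code of your own. Each camera call takes 0.05 s, during which the arm holds its last target.

TASK

Take the copper disc off the steel balance pan and lay it flat on the bed of the specimen vise, midway along the jaws between the two cork faces. Then turn the leaning T-handle clockwise until it grows clearly stiffer and the sprung jaw is squeezed back about half-way, so the disc is clamped firmly, but do not force it to the end of its spring; let go and leave the dark disc, the brass weight and the amber jar where they are.

Things in the scene. Friction and masses are not known exactly. Their poses are not given: they have to be found in the camera images.
- specimen: Copper disc to be clamped, 40 mm diameter, 14 mm thick, about 155 g, lying flat on the pan. Origin at its centre (half-way up), z along its axis.
- vise: Fixed specimen vise, 240 x 86 mm, grey and aluminium foot, steel bed, brass head. Origin under its foot on the bench; +x runs from the T-handle end to the fixed jaw, z up. Fixed jaw: cork face 60 mm wide at x = 100 mm, its top 22 mm above the bed. The moving jaw, also 60 mm wide and 22 mm high, closes towards +x. Bed 70 mm wide, open at the sides and above.
- vise_bed (a point): Point on the vise bed's upper face, 70 mm above the bench, on the centre line, 20 mm before the fixed jaw's face: under the disc's centre once clamped. Axes as the vise's: x towards the fixed jaw, y along the jaws, z up. The disc may be laid up to 12 mm short of it along x; the jaw pushes it home.
- t_handle_grip (a point): Middle of the T-handle's cross bar, on the spindle axis. Steel bar 12 mm thick, 84 mm long, 18 mm black balls on its ends; it runs along this point's y. Its z points up along the spindle, which leans 27 degrees from vertical towards the vise's -x. Below the bar the spindle is 8 mm thick and bare for 65 mm. The axes turn with the handle.
- t_handle (a joint): Turn in rad; grows clockwise seen from the handle (tightening, negative about the grip point's z). Starts at 0 to 0.5, end stop 3.8. Gap of the cork faces: 52 mm at 0, less 6 mm per rad. Free turning takes about 0.32 N m plus some drag; it stays where left. Once the disc is pinched, at 2 to 2.2 rad, the resistance, also read at rest between small turns, rises 0.2 N m per rad.
- jaw_pad: Sprung plate of the moving jaw, 60 mm wide, 21 mm high, 8 mm before its dark carriage on three red pins. Origin at the lower middle of its cork face, +x towards the fixed jaw. The pinched disc pushes it back at 6 N per mm; the red gap shrinks from 8 mm to nothing at 48 N. Well clamped is 12 to 45 N, best half-way (24 N), 0.7 rad past first pinch.
- pan: Fixed round steel balance pan, 210 mm diameter, 10 mm high. Origin under its centre on the bench. The two discs lie on it about 100 mm apart.
- dark_disc: Bystander: black disc of the same size on the pan. Origin at its centre.
- weight: Bystander: brass knobbed weight, 32 mm diameter, 57 mm tall, standing on the bench beside the vise. Origin under its foot.
- jar: Bystander: amber glass jar with white lid, 52 mm diameter, 65 mm tall, on the bench beyond the pan. Origin under its foot.
There are look-alikes about, which are no part of the job. Of the things that look like the specimen, the largest one is meant.

How it is judged:
By the outcome, as a careful person would: the job done as asked, in the order asked, and still so for the second after the job is handed in, with the robot touching nothing.
It also fails if it takes over 72 s, if anything falls off the work surface, if the arm or the gripper's body presses on something with over 40 N, if the wrist force passes 120 N, or if a joint passes its speed limit or range.

## Working session

There is one attempt and no reset: what is moved stays moved. The work goes in short steps, each a Python script; the robot and the scene stay as the last script left them, time stands still between calls to the robot, and variables do not carry over. Pictures are saved under pics/ and viewed, and the job is handed in when it is done.

```bash
ls; mkdir -p pics
python3 - <<'E'
from cell import bot
import cv2
for n in ("scene","top","wrist"):
    im=bot.camera(n); cv2.imwrite(f"pics/{n}0.png",im[:,:,::-1])
    c=bot.calibration(n); print(n,{k:v.round(3).tolist() for k,v in c.items() if hasattr(v,'round')} or c)
print(bot.read_clock(), bot.grip_depth)
E
```

```text
pics
scene {'mtx': [[459.992, 0.0, 317.807], [0.0, 459.992, 207.777], [0.0, 0.0, 1.0]], 'extrinsics': [[-0.528, 0.849, -0.003, 0.23], [0.49, 0.302, -0.818, -0.167], [-0.694, -0.433, -0.575, 1.484], [0.0, 0.0, 0.0, 1.0]]}
top {'mtx': [[475.953, 0.0, 320.226], [0.0, 475.953, 204.419], [0.0, 0.0, 1.0]], 'extrinsics': [[0.116, -0.993, 0.006, -0.008], [-0.968, -0.114, -0.223, 0.545], [0.222, 0.02, -0.975, 1.014], [0.0, 0.0, 0.0, 1.0]]}
wrist {'mtx': [[317.465, 0.0, 320.678], [0.0, 317.465, 202.549], [0.0, 0.0, 1.0]], 'hand_eye': [[1.0, 0.001, 0.0, -0.001], [0.0, -0.275, 0.962, -0.142], [0.001, -0.962, -0.275, 0.069], [0.0, 0.0, 0.0, 1.0]]}
0.15 0.0187
```

View pics/scene0.png

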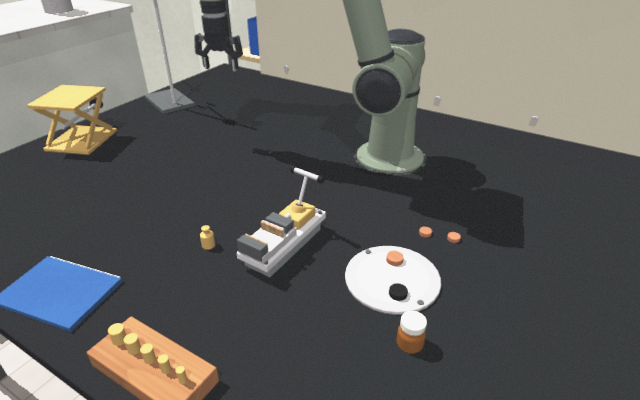

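View pics/top0.png

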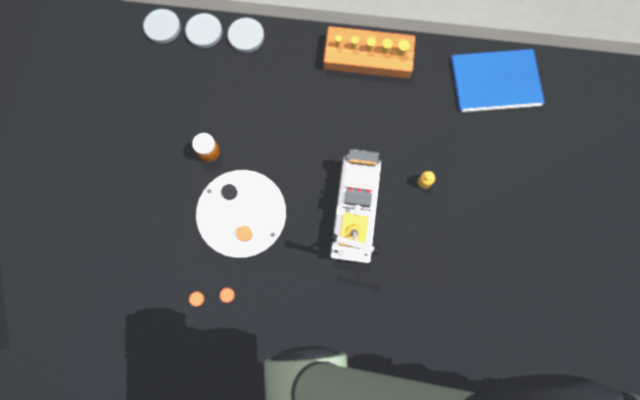

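View pics/wrist0.png

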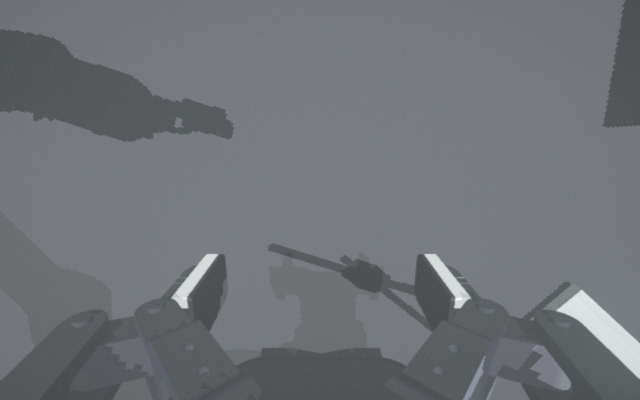

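```bash
cat > h.py <<'E'
from cell import bot
import numpy as np, cv2
from scipy.spatial.transform import Rotation as R
def cam(n):
    c=bot.calibration(n); K=np.array(c["mtx"])
    if n!="wrist": return K,np.array(c["extrinsics"])
    H=np.array(c["hand_eye"]); T=np.eye(4); q=bot.read_tool_rot()
    T[:3,:3]=R.from_quat(q,scalar_first=True).as_matrix(); T[:3,3]=bot.read_position()
    return K,np.linalg.inv(T@H)
def ray(K,E,uv):
    d=E[:3,:3].T@np.linalg.inv(K)@[uv[0],uv[1],1]; o=-E[:3,:3].T@E[:3,3]; return o,d
def onz(K,E,uv,z):
    o,d=ray(K,E,uv); return o+d*(z-o[2])/d[2]
def proj(K,E,P):
    p=(E[:3,:3]@np.atleast_2d(P).T+E[:3,3:4]); p=K@p; return (p[:2]/p[2]).T
def tri(obs):
    A=np.zeros((3,3));b=np.zeros(3)
    for K,E,uv in obs:
        o,d=ray(K,E,uv); d/=np.linalg.norm(d); M=np.eye(3)-np.outer(d,d); A+=M;b+=M@o
    return np.linalg.solve(A,b)
def crop(n,im,x,y,w,h,s):
    cv2.imwrite(f"pics/{n}.png",cv2.resize(im[y:y+h,x:x+w,::-1],None,fx=s,fy=s,interpolation=cv2.INTER_CUBIC))
E
python3 - <<'E'
from h import *
a=cv2.imread("pics/top0.png")[:,:,::-1]; b=cv2.imread("pics/scene0.png")[:,:,::-1]
crop("c1",a,180,140,270,170,2.9)
crop("c2",b,190,160,280,190,2.8)
K,E=cam("top");Ks,Es=cam("scene")
hsv=cv2.cvtColor(a,cv2.COLOR_RGB2HSV); 
for nm,im,(k,e) in (("top",a,(K,E)),("scene",b,(Ks,Es))):
    hsv=cv2.cvtColor(np.ascontiguousarray(im),cv2.COLOR_RGB2HSV)
    m=((hsv[...,0]<16)&(hsv[...,1]>110)&(hsv[...,2]>110)).astype(np.uint8)
    n,l,s,c=cv2.connectedComponentsWithStats(m)
    for i in range(1,n):
        if s[i,4]>30: print(nm,c[i].round(1),s[i],onz(k,e,c[i],0.024).round(4))
for nm in("top","scene"):
    for t in ("specimen","vise","t_handle","jaw_pad","pan","dark_disc","weight","jar"):
        print(nm,t,[(np.round(d["bbox"]).tolist(),round(d["confidence"],2)) for d in bot.search_frame(nm,t)][:4])
E
```

```text
top [367.   58.2] [ 323   26   93   52 1082] [ 0.9393 -0.0171  0.024 ]
top [375.2  50.6] [342  42  66  19 380] [ 0.9629 -0.0356  0.024 ]
top [211.9 153.4] [198 142  22  19 148] [0.6444 0.3284 0.024 ]
top [226.1 295. ] [219 288  16  15 111] [0.319  0.2414 0.024 ]
top [195.8 298.7] [188 291  16  16 103] [0.303  0.3074 0.024 ]
scene [425.  231.4] [419 227  13  10 109] [0.3445 0.2512 0.024 ]
scene [453.6 236.7] [447 232  14  11 116] [0.3282 0.3171 0.024 ]
scene [394.4 258.2] [387 252  16  14 182] [0.4742 0.2282 0.024 ]
scene [152.8 366.5] [  87  316  131   84 5511] [ 0.9615 -0.0152  0.024 ]
scene [408.7 340.9] [397 325  28  28 423] [0.6728 0.3458 0.024 ]
top specimen [([237.0, 221.0, 18.0, 18.0], 0.57), ([189.0, 295.0, 16.0, 10.0], 0.54)]
top vise [([331.0, 147.0, 46.0, 116.0], 0.85), ([236.0, 224.0, 18.0, 18.0], 0.16)]
top t_handle [([330.0, 229.0, 47.0, 25.0], 0.58), ([223.0, 184.0, 18.0, 18.0], 0.48)]
top jaw_pad [([346.0, 186.0, 28.0, 8.0], 0.67)]
top pan [([199.0, 171.0, 89.0, 88.0], 0.71), ([329.0, 147.0, 52.0, 116.0], 0.42)]
top dark_disc [([220.0, 187.0, 22.0, 16.0], 0.61)]
top weight [([418.0, 171.0, 19.0, 14.0], 0.68), ([222.0, 183.0, 19.0, 18.0], 0.65)]
top jar [([193.0, 133.0, 28.0, 29.0], 0.72)]
scene specimen [([382.0, 249.0, 20.0, 19.0], 0.49), ([448.0, 234.0, 10.0, 8.0], 0.46), ([419.0, 225.0, 13.0, 12.0], 0.46)]
scene vise [([234.0, 165.0, 92.0, 111.0], 0.87)]
scene t_handle [([290.0, 166.0, 32.0, 38.0], 0.51)]
scene jaw_pad [([259.0, 222.0, 27.0, 17.0], 0.71)]
scene pan [([344.0, 249.0, 98.0, 63.0], 0.66)]
scene dark_disc [([387.0, 284.0, 18.0, 17.0], 0.82), ([384.0, 249.0, 21.0, 22.0], 0.57)]
scene weight [([200.0, 225.0, 12.0, 24.0], 0.59), ([290.0, 167.0, 34.0, 38.0], 0.23)]
scene jar [([396.0, 310.0, 31.0, 39.0], 0.93)]
```

View pics/c1.png

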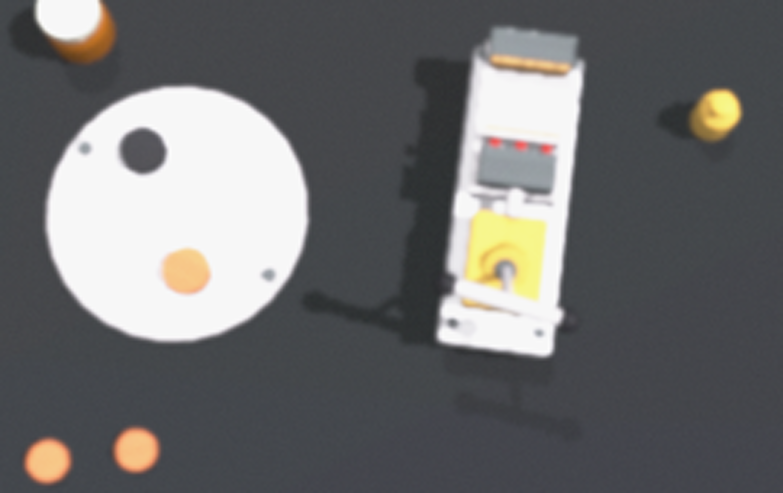

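View pics/c2.png

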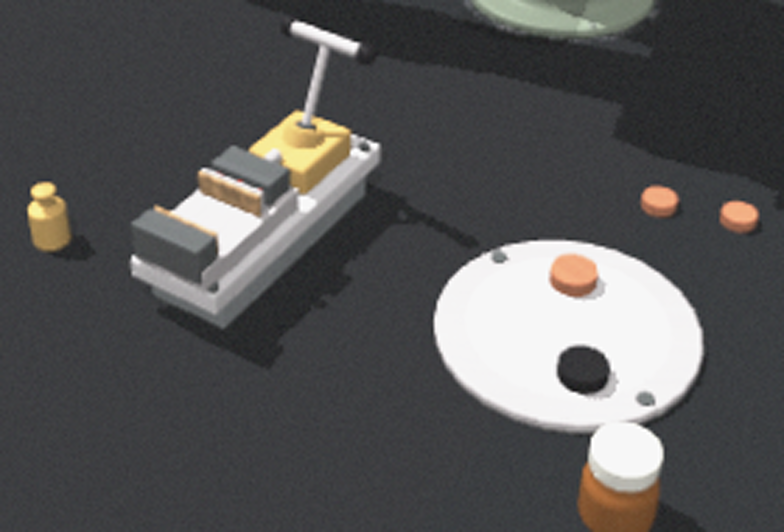

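Run:
```python
from h import *
T=cam("top");S=cam("scene")
print(tri([(*T,(337,238.5)),(*S,(321.5,179.8))]),tri([(*T,(378,250.7)),(*S,(292,169.7))]))
print("disc",onz(*T,(244.2,233),.024))
for uv in ((345,157.5),(380,160),(331.5,258),(371,262)): print(onz(*T,uv,.06))
print(bot.read_tool_rot(), R.from_quat(bot.read_tool_rot(),scalar_first=True).as_matrix().round(2).tolist(), bot.read_position())
# look pose
for th in (0,np.pi):
    x=np.array([np.cos(th),np.sin(th),0]);y=np.array([0,0,-1.]);Rm=np.c_[x,y,np.cross(x,y)]
    q=R.from_matrix(Rm).as_quat(scalar_first=True)
    print(th,bot.solve_ik([.5,.05,.3],q))
```

```text
[0.45237988 0.01546732 0.15257782] [ 0.4398026  -0.07310262  0.14599573]
disc [0.46269615 0.22251096 0.024     ]
[0.65955498 0.01139018 0.06      ]
[ 0.66304062 -0.0696739   0.06      ]
[0.42464416 0.01673453 0.06      ]
[ 0.42601012 -0.07066723  0.06      ]
[-0.57548188  0.57552736 -0.41082752  0.41086447] [[0.32, 0.0, 0.95], [-0.95, -0.0, 0.32], [0.0, -1.0, -0.0]] [ 0.17866113 -0.52021175  0.23131498]
0 [-0.04732965  0.19953075 -0.18585458  1.185411    0.          1.52346667]
3.141592653589793 [-0.04732965  0.19953075 -0.18585458  1.185411    0.         -1.61812598]
```

```bash
cat >> h.py <<'E'
def down(th):
    x=np.array([np.cos(th),np.sin(th),0]);y=np.array([0,0,-1.]);return R.from_matrix(np.c_[x,y,np.cross(x,y)]).as_quat(scalar_first=True)
E
python3 - <<'E'
from h import *
bot.move_pose([.48,.06,.32],down(-np.pi/2))
C=cam("wrist"); im=bot.camera("wrist"); np.savez("w1.npz",K=C[0],E=C[1],im=im)
cv2.imwrite("pics/w1.png",im[:,:,::-1]); 
crop("w1v",im,320,0,180,240,2.5);crop("w1d",im,60,60,240,180,3)
t=bot.camera("top"); cv2.imwrite("pics/top1.png",t[:,:,::-1])
print(bot.read_clock(),bot.read_joint_positions(),C[1].round(3))
for th in ("specimen","jaw_pad","t_handle"): print(th,bot.search_frame("wrist",th)[:3])
E
```

```text
3.4 [-2.96864911e-02  1.56182217e-01 -1.89116133e-01  1.22574060e+00
 -1.00296849e-04  3.11313453e+00] [[ 0.    -1.    -0.     0.06 ]
 [-0.961 -0.     0.275  0.401]
 [-0.275 -0.    -0.961  0.595]
 [ 0.     0.     0.     1.   ]]
specimen [{'bbox': [151.9, 260.9, 25.1, 23.0], 'confidence': 0.77}, {'bbox': [189.3, 163.0, 32.3, 26.9], 'confidence': 0.71}, {'bbox': [192.1, 250.7, 13.7, 13.1], 'confidence': 0.49}]
jaw_pad [{'bbox': [368.4, 70.7, 60.8, 15.6], 'confidence': 0.76}]
t_handle [{'bbox': [354.1, 165.5, 97.9, 63.3], 'confidence': 0.85}]
```

View pics/w1.png

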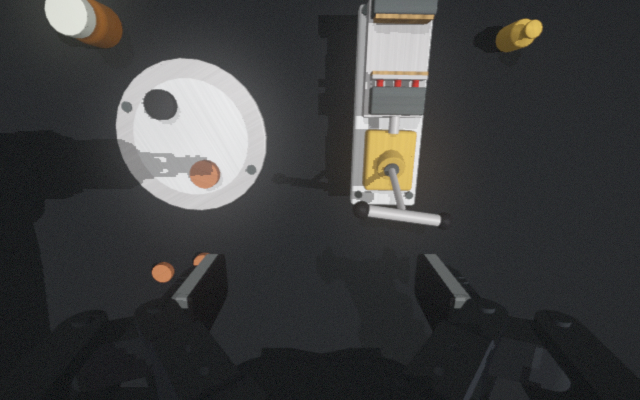

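View pics/w1v.png

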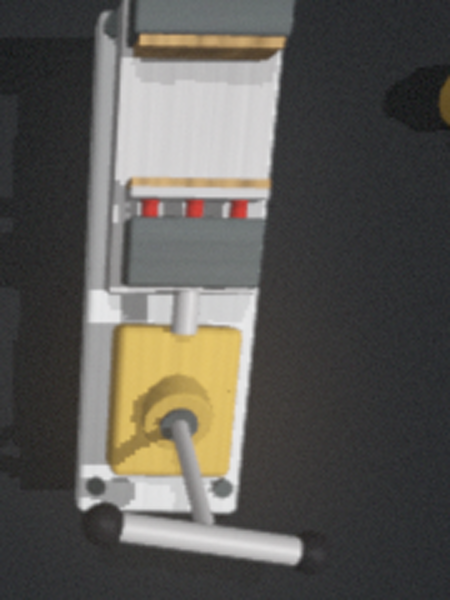

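View pics/w1d.png

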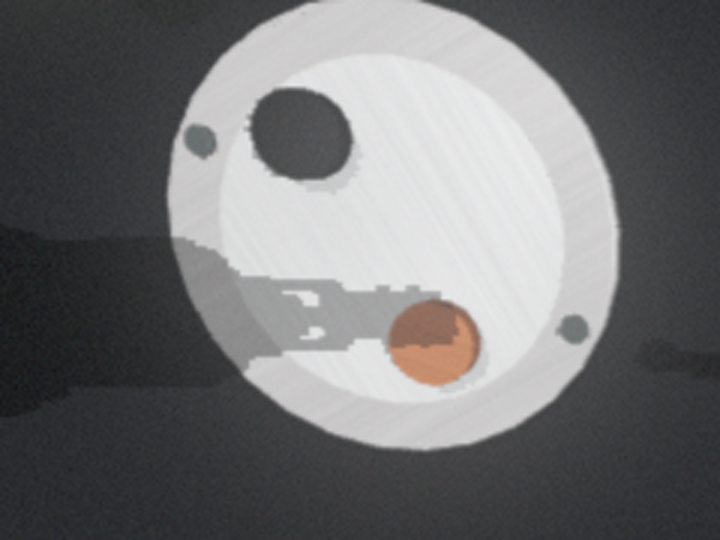

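Run:
```python
from h import *
d=np.load("w1.npz"); W=(d["K"],d["E"])
c=lambda x,y:(320+x/2.5-.3,y/2.5-.3)
for n,p,z in (("fjL",(137,49),.092),("fjR",(282,50),.092),("pdL",(131,179),.091),("pdR",(270,180),.091),("pinL",(150,209),.08),("pinR",(239,209),.08),("cornL",(80,508),.05),("cornR",(235,513),.05)):
    print(n,onz(*W,c(*p),z).round(4))
T=cam("top");S=cam("scene")
t=cv2.imread("pics/top1.png")[:,:,::-1]; crop("t1v",t,310,130,100,150,4)
for e,wp,sp in (("L",(102,524),(322.5,180.5)),("R",(313,551),(291.5,169.5))):
    print(e,tri([(*W,c(*wp)),(*S,sp)]).round(4))
im=d["im"]; hsv=cv2.cvtColor(im,cv2.COLOR_RGB2HSV)
m=((hsv[...,0]<16)&(hsv[...,1]>110)&(hsv[...,2]>50)).astype(np.uint8)
m[:150]=0; m[192:]=0; m[:,:180]=0; m[:,230:]=0
cnt=max(cv2.findContours(m,0,1)[0],key=cv2.contourArea); print(cv2.boundingRect(cnt),cv2.fitEllipse(cnt),len(cnt))
e=cv2.fitEllipse(cnt)[0]; print(onz(*W,e,.018), onz(*W,e,.024))
```

```text
fjL [0.6415 0.004  0.092 ]
fjR [ 0.6412 -0.0564  0.092 ]
pdL [0.5913 0.0041 0.091 ]
pdR [ 0.591  -0.0564  0.091 ]
pinL [ 0.58   -0.0067  0.08  ]
pinR [ 0.58   -0.0469  0.08  ]
cornL [0.4307 0.0181 0.05  ]
cornR [ 0.4279 -0.0659  0.05  ]
L [0.4519 0.0208 0.1514]
R [ 0.4403 -0.0714  0.1468]
(192, 171, 25, 16) ((205.2733917236328, 179.44044494628906), (13.04942798614502, 26.338510513305664), 80.73563385009766) 63
[0.45624126 0.22441349 0.018     ] [0.4574949 0.2221913 0.024    ]
```

View pics/t1v.png

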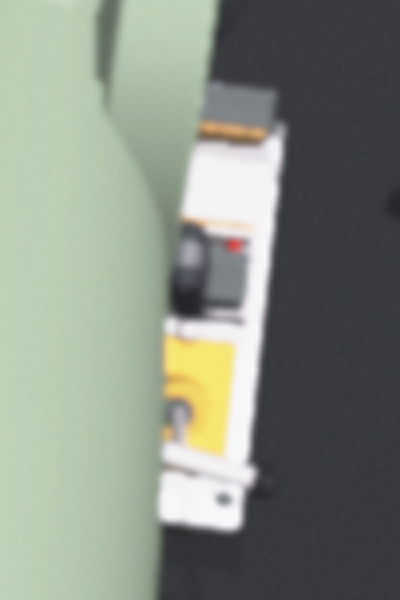

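Run:
```python
from h import *
d=np.load("w1.npz"); W=(d["K"],d["E"])
p=onz(*W,(204.5,173.6),.024); print(p)
bot.move_pose([p[0],p[1],.12],down(np.pi/2))
C=cam("wrist"); im=bot.camera("wrist"); np.savez("w2.npz",K=C[0],E=C[1],im=im)
crop("w2",im,160,60,320,280,2.5)
print(bot.read_clock(),proj(*C,[p]))
hsv=cv2.cvtColor(im,cv2.COLOR_RGB2HSV)
m=((hsv[...,0]<16)&(hsv[...,1]>110)&(hsv[...,2]>40)).astype(np.uint8)
for c in cv2.findContours(m,0,1)[0]:
    if cv2.contourArea(c)>200: print(cv2.boundingRect(c),cv2.fitEllipse(c),onz(*C,cv2.fitEllipse(c)[0],.02))
```

```text
[0.46581738 0.22244418 0.024     ]
5.9833 [[319.71200436 205.20838224]]
(299, 179, 49, 47) ((323.0036926269531, 201.8300323486328), (45.713645935058594, 47.02661895751953), 103.87017822265625) [0.46420103 0.22504541 0.02      ]
(329, 0, 46, 28) ((350.80621337890625, 11.408635139465332), (28.963716506958008, 47.17002868652344), 87.53792572021484) [0.33012707 0.24348227 0.02      ]
```

View pics/w2.png

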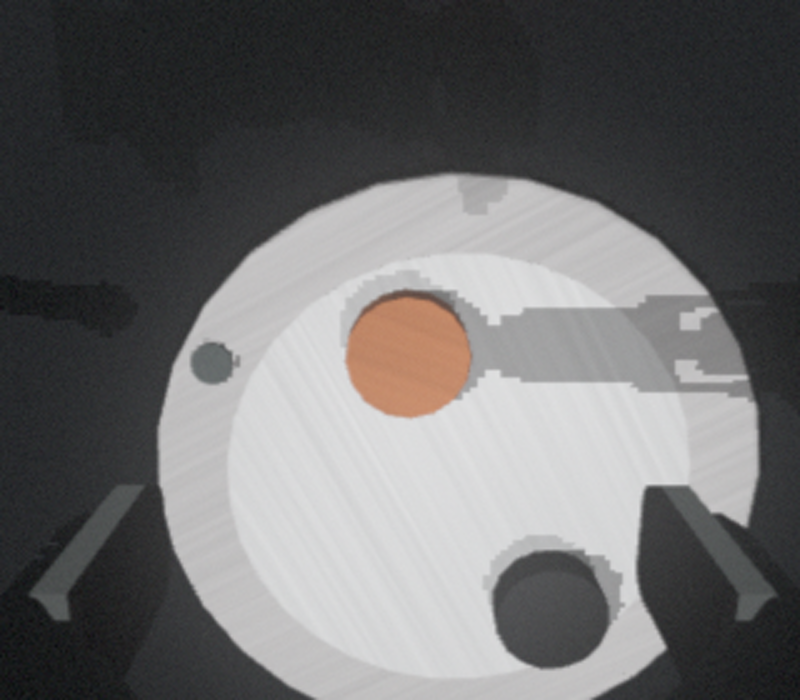

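Run:
```python
from h import *
C=np.load("w2.npz"); p=onz(C["K"],C["E"],(323.3,201.7),.024); print(p)
bot.set_gripper(.68,40)
bot.move_linear([p[0],p[1],.035],speed=.12)
im=bot.camera("wrist"); crop("w3",im,160,100,320,280,2.5)
r=bot.move_linear([p[0],p[1],.002],speed=.025,until_force=4); print(r,bot.read_position(),bot.read_ft_force(),bot.read_clock())
```

```text
[0.46296119 0.22524334 0.024     ]
True [0.46276085 0.2252064  0.00540156] [-0.96846228  0.19743517  4.75312402] 8.3583
```

View pics/w3.png

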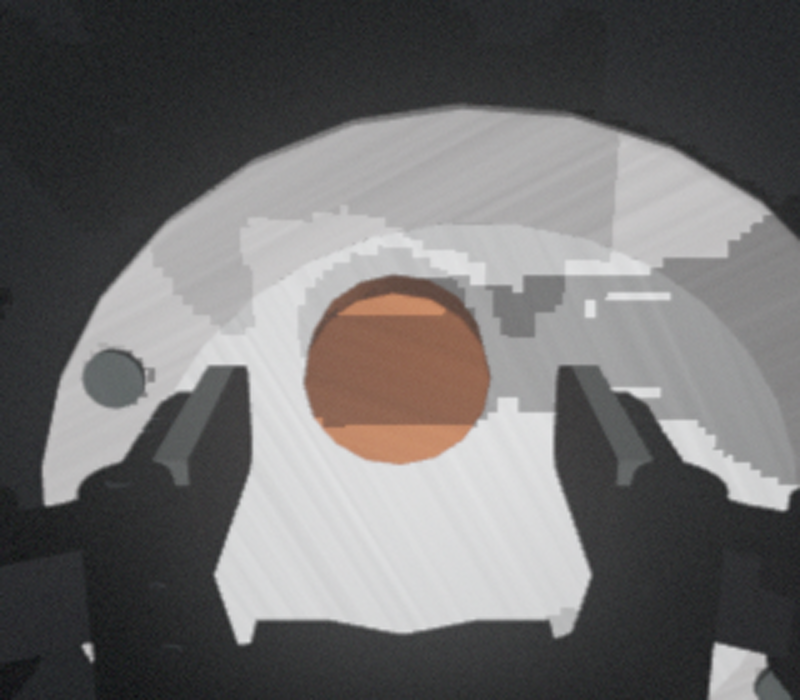

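Run:
```python
from h import *
p=bot.read_position()
bot.move_linear([p[0],p[1],.0108],speed=.05)
bot.set_gripper(.2,45); print("w",bot.read_gripper_width(),bot.read_ft_force())
bot.move_linear([p[0],p[1],.20],speed=.2)
print(bot.read_gripper_width(),bot.read_ft_force(),bot.read_clock())
im=bot.camera("wrist"); crop("w4",im,160,100,320,280,2.5)
```

```text
w 0.4433716834667829 [-1.84079147 -0.70380597  5.71335029]
0.44189643625229447 [-1.22583737 -0.1102923  -2.3349091 ] 10.0333
```

View pics/w4.png

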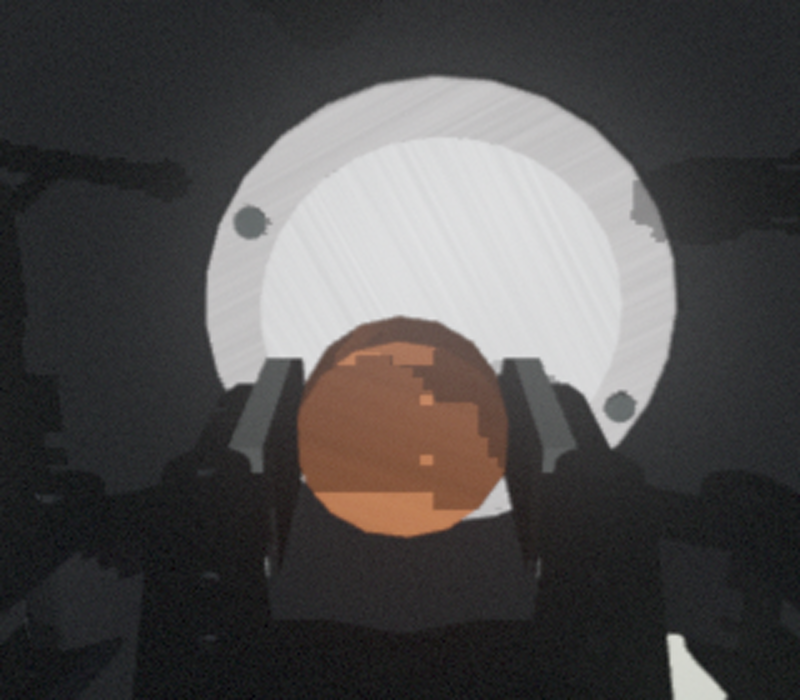

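Run:
```python
from h import *
C=cam("wrist"); t=bot.read_position(); q=onz(*C,(320.9,271),t[2]+.0132); off=q-t; print(off)
bot.move_pose([.617,-.0262,.17],down(np.pi/2))
C=cam("wrist"); im=bot.camera("wrist"); cv2.imwrite("pics/w5.png",im[:,:,::-1]); np.savez("w5.npz",K=C[0],E=C[1])
print(bot.read_clock(), bot.read_joint_positions().round(3), bot.read_position())
```

```text
[-0.00152935  0.00087666  0.0132    ]
11.275 [-0.16   0.493 -0.098  0.98   0.001 -0.162] [ 0.61651673 -0.0245759   0.17013089]
```

View pics/w5.png

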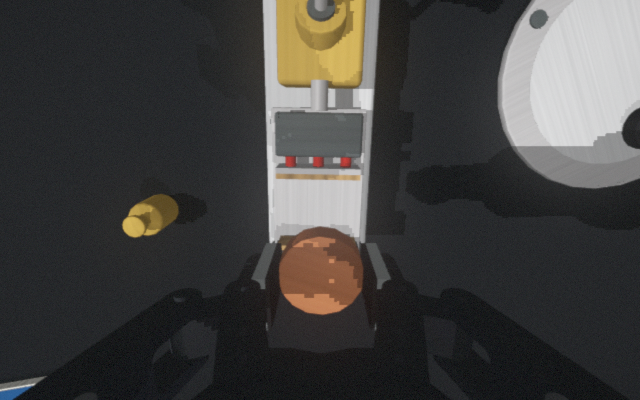

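Run:
```python
from h import *
C=np.load("w5.npz");C=(C["K"],C["E"])
for uv,z in (((276,177),.091),((360,177),.091),((291,160),.08),((345.5,160),.08),((274.5,110),.07),((368,110),.07),((270.5,235),.07),((366,238),.07)): print(uv,onz(*C,uv,z).round(4))
print(bot.read_position()); 
C=cam("wrist"); im=bot.camera("wrist"); crop("w6",im,230,0,180,300,2); np.savez("w6.npz",K=C[0],E=C[1])
```

```text
(276, 177) [ 0.5903 -0.0558  0.091 ]
(360, 177) [0.5901 0.0037 0.091 ]
(291, 160) [ 0.5798 -0.0459  0.08  ]
(345.5, 160) [ 0.5797 -0.006   0.08  ]
(274.5, 110) [ 0.5446 -0.0581  0.07  ]
(368, 110) [0.5445 0.0104 0.07  ]
(270.5, 235) [ 0.6426 -0.065   0.07  ]
(366, 238) [0.6451 0.0131 0.07  ]
[ 0.61651673 -0.0245759   0.17013089]
```

View pics/w6.png

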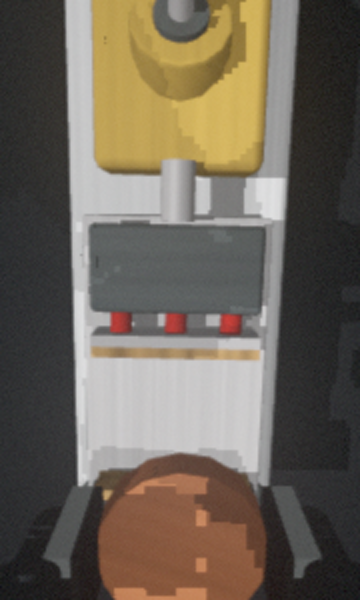

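Run:
```python
from h import *
bot.move_linear([.6185,-.0265,.10],speed=.1,rotation=down(np.pi/2)); print(bot.read_position())
r=bot.move_linear([.6185,-.0265,.066],speed=.025,until_force=4); print(r,bot.read_position(),bot.read_ft_force(),bot.read_clock())
im=bot.camera("wrist"); crop("w7",im,200,60,240,240,2.5)
im=bot.camera("scene"); crop("s7",im,200,130,160,160,4)
```

```text
[ 0.61902098 -0.02647932  0.10060363]
True [ 0.61833971 -0.02647204  0.07108186] [-0.8127159  -0.06435986  3.98252278] 13.225
```

View pics/w7.png

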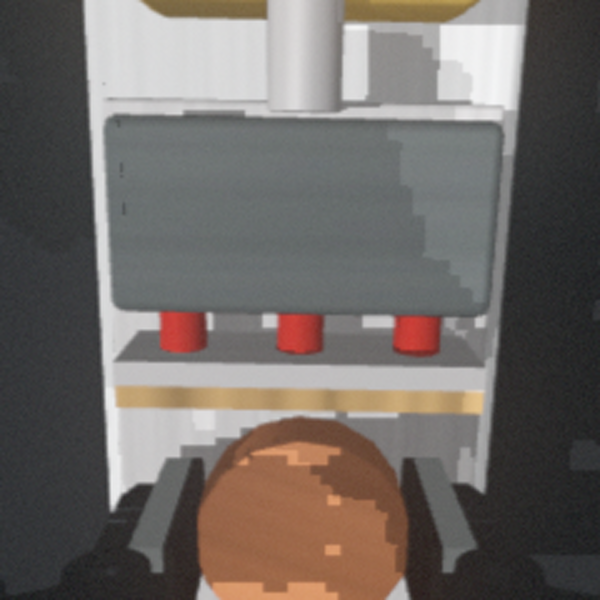

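View pics/s7.png

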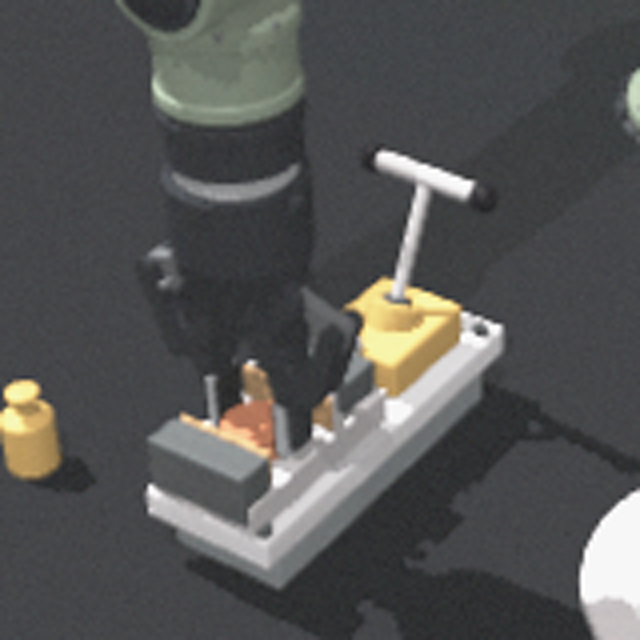

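Run:
```python
from h import *
bot.set_gripper(.56); p=bot.read_position(); print(bot.read_gripper_width(),bot.read_ft_force())
bot.move_linear([p[0],p[1],.19],speed=.15)
C=cam("wrist"); im=bot.camera("wrist"); crop("w8",im,200,60,240,240,2.5);np.savez("w8.npz",K=C[0],E=C[1])
a=bot.camera("scene"); crop("s8",a,200,130,160,160,4)
# handle view pose options
s=np.sin(np.radians(27));c=np.cos(np.radians(27))
ax=np.array([-s,0,c]); g=np.array([.446,-.0255,.149])
for sgn in (1,-1):
    y=-ax; x0=sgn*np.array([c,0,s]); Rm=np.c_[x0,y,np.cross(x0,y)]
    for dphi in (.13,):
        Rr=R.from_rotvec(-ax*dphi).as_matrix()@Rm
        for back in (0.12,-.0187):
            print(sgn,back,bot.solve_ik(g+ax*back,R.from_matrix(Rr).as_quat(scalar_first=True)))
print(bot.read_clock())
```

```text
0.5582282496841326 [-0.024826   -0.52680963 -0.04571553]
1 0.12 [-0.39301086 -0.3606792  -0.915867    0.57569137  0.17475351  1.34695088]
1 -0.0187 [-0.31415669 -0.00881773 -1.04785358  0.08051839  0.14075397  1.41899738]
-1 0.12 [-0.39301086 -0.3606792  -0.915867    0.57569137  0.17475351 -1.79464178]
-1 -0.0187 [-0.31415669 -0.00881773 -1.04785358  0.08051839  0.14075397 -1.72259527]
14.6333
```

View pics/w8.png

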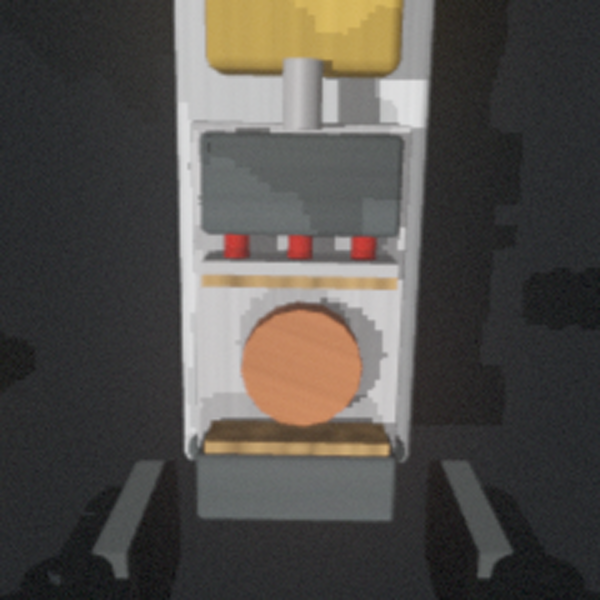

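View pics/s8.png

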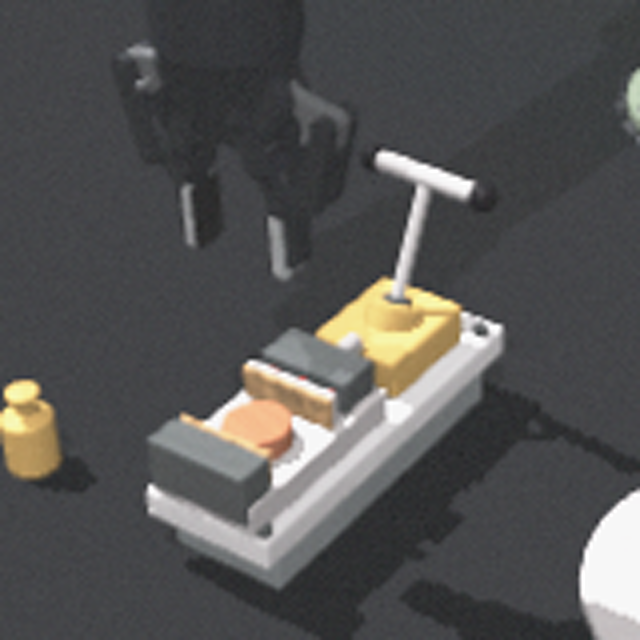

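```bash
cat >> h.py <<'E'
_s=np.sin(np.radians(27));_c=np.cos(np.radians(27))
def spin(yaw,ph):
    Rz=R.from_rotvec([0,0,yaw]).as_matrix(); ax=Rz@[-_s,0,_c]
    x0=-(Rz@[_c,0,_s]); y=-ax; Rm=np.c_[x0,y,np.cross(x0,y)]
    return ax,R.from_matrix(R.from_rotvec(-ax*ph).as_matrix()@Rm).as_quat(scalar_first=True)
E
python3 - <<'E'
from h import *
bot.move_linear([.60,-.0265,.27],speed=.25)
ax,q=spin(0,.13); g=np.array([.446,-.0255,.149])
print(bot.solve_ik(g+ax*.1,q))
bot.move_pose(g+ax*.1,q)
C=cam("wrist"); im=bot.camera("wrist"); cv2.imwrite("pics/w9.png",im[:,:,::-1]);np.savez("w9.npz",K=C[0],E=C[1])
print(bot.read_joint_positions().round(3),bot.read_position(),g+ax*.1,bot.read_clock(), proj(*C,[g,g-ax*.06]))
E
```

```text
[-0.37926783 -0.31884063 -0.9419029   0.50566019  0.16888735 -1.78202786]
[-0.379 -0.317 -0.94   0.506  0.169 -1.782] [ 0.40135729 -0.02575039  0.23839688] [ 0.40060095 -0.0255      0.23810065] 16.5917 [[320.00283218 202.31130433]
 [320.11431221 185.41846027]]
```

View pics/w9.png

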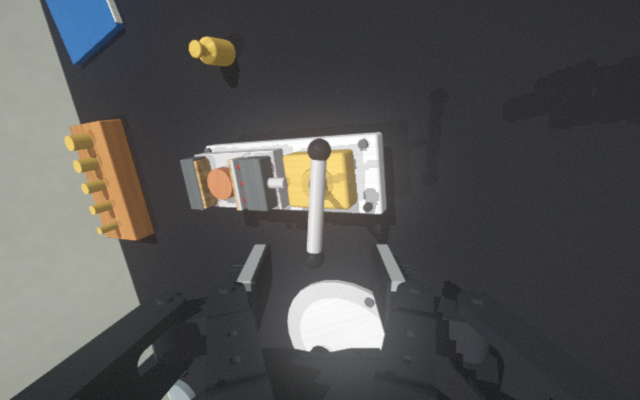

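Run:
```python
from h import *
d=np.load("w9.npz");C=(d["K"],d["E"])
im=cv2.imread("pics/w9.png")[:,:,::-1]; crop("w9c",im,260,120,120,160,3.7)
ax,q=spin(0,.13); g=np.array([.446,-.0255,.149])
for dz in (-.003,0,.003):
    P=[]
    for uv in ((319,150),(314.5,258.5)):
        o,v=ray(*C,uv); P.append(o+v*(((g+ax*dz)-o)@ax)/(v@ax))
    print(dz,P,(P[0]+P[1])/2,np.linalg.norm(P[0]-P[1]))
```

```text
-0.003 [array([ 0.44332037, -0.06617623,  0.14426768]), array([0.45730286, 0.02383472, 0.15139212])] [ 0.45031162 -0.02117076  0.1478299 ] 0.09136869440564055
0 [array([ 0.44190522, -0.06651818,  0.1469136 ]), array([0.45571682, 0.02239269, 0.15395097])] [ 0.44881102 -0.02206275  0.15043229] 0.0902520259465958
0.003 [array([ 0.44049007, -0.06686013,  0.14955953]), array([0.45413078, 0.02095066, 0.15650982])] [ 0.44731043 -0.02295474  0.15303467] 0.08913535748755108
```

View pics/w9c.png

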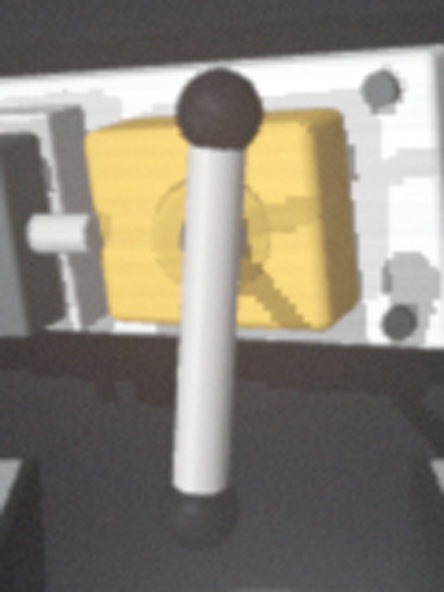

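Run:
```python
from h import *
ld=lambda f:(np.load(f)["K"],np.load(f)["E"])
W1=ld("w1.npz");W9=ld("w9.npz");T=cam("top");S=cam("scene")
c=lambda x,y:(320+x/2.5-.3,y/2.5-.3)
L=[(*W1,c(102,524)),(*W9,(314,259.2)),(*S,(322.0,179.8)),(*T,(337,238.5))]
Rr=[(*W1,c(313,551)),(*W9,(319.2,149.7)),(*S,(292,169.5)),(*T,(378.5,250.7))]
# s7 crop refinement for scene: balls (372,160),(484,198)/4+(200,130)
L[2]=(*S,(200+484/4,130+198/4)); Rr[2]=(*S,(200+372/4,130+160/4))
import itertools
for idx in [(0,1),(1,2),(0,2),(0,1,2),(0,1,2,3)]:
    a=tri([L[i] for i in idx]);b=tri([Rr[i] for i in idx])
    print(idx,a.round(4),b.round(4),((a+b)/2).round(4),np.linalg.norm(a-b).round(4))
# reprojection
a=tri(L);b=tri(Rr)
for o in L: print((proj(o[0],o[1],[a])-o[2]).round(1),end=" ")
for o in Rr: print((proj(o[0],o[1],[b])-o[2]).round(1),end=" ")
```

```text
(0, 1) [0.4545 0.0205 0.1575] [ 0.4405 -0.068   0.1503] [ 0.4475 -0.0237  0.1539] 0.0899
(1, 2) [0.4551 0.0215 0.1562] [ 0.4415 -0.0671  0.1476] [ 0.4483 -0.0228  0.1519] 0.09
(0, 2) [0.454  0.0199 0.155 ] [ 0.439  -0.0702  0.1456] [ 0.4465 -0.0251  0.1503] 0.0918
(0, 1, 2) [0.4547 0.0208 0.1564] [ 0.4409 -0.068   0.1482] [ 0.4478 -0.0236  0.1523] 0.0902
(0, 1, 2, 3) [0.454  0.0181 0.1563] [ 0.4403 -0.0701  0.1478] [ 0.4472 -0.026   0.152 ] 0.0896
[[1.7 0.5]] [[ 0.3 -3.9]] [[-0.8 -0.7]] [[-3.2 -0.4]] [[ 0.1 -0.2]] [[ 0.5 -4.4]] [[-0.6 -0.6]] [[-2.4 -0.3]]
```

Run:
```python
from h import *
ax,q=spin(-.012,.17); g=np.array([.4475,-.0248,.1525])
bot.set_gripper(.5)
bot.move_linear(g+ax*.03,speed=.15,rotation=q)
f0=bot.read_ft_force();m0=bot.read_moment()
C=cam("wrist"); im=bot.camera("wrist"); crop("w10",im,200,130,240,200,3)
r=bot.move_linear(g-ax*.016,speed=.06,until_force=8); print(r)
f1=bot.read_ft_force(); im=bot.camera("wrist"); crop("w11",im,200,130,240,200,3)
print(f0,m0,f1,bot.read_position(),g-ax*.016,bot.read_joint_positions().round(3),bot.read_clock())
```

```text
False
[ 0.80976042  0.00470641 -0.10482708] [0.00677189 0.47660899 0.03681405] [0.31261672 0.6287757  0.25440778] [ 0.45489735 -0.0249383   0.138608  ] [ 0.45476333 -0.02488716  0.1382439 ] [-0.307 -0.023 -1.039  0.101  0.132 -1.665] 18.4333
```

View pics/w10.png

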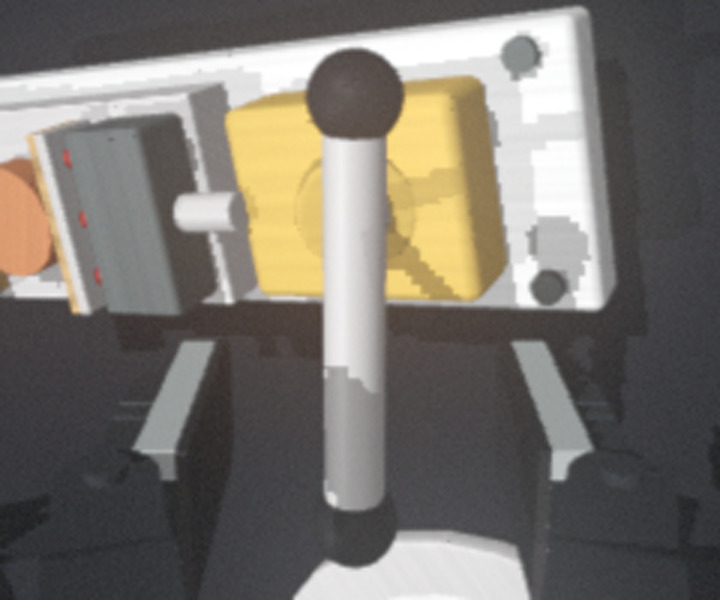

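View pics/w11.png

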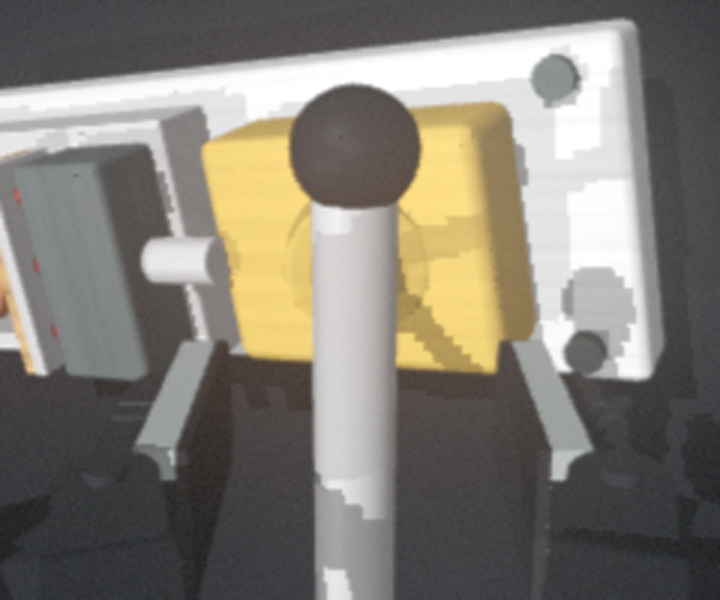

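Run:
```python
from h import *
p=bot.read_position(); Rm=R.from_quat(bot.read_tool_rot(),scalar_first=True).as_matrix()
m0=bot.read_moment(); f0=bot.read_ft_force()
q0=bot.read_tool_rot()
bot.move_linear(p+Rm[:,0]*-.001,speed=.03)
bot.set_gripper(.0,30)
print(bot.read_gripper_width(), "F tool",Rm.T@(bot.read_ft_force()-f0),"M tool",Rm.T@(bot.read_moment()-m0),bot.read_clock())
np.savez("base.npz",f0=f0,m0=m0)
```

```text
0.12879790945043143 F tool [ 1.25543103 -4.75815599  0.1577866 ] M tool [-0.06059325  0.06401044 -0.09072897] 19.0667
```

```bash
cat >> h.py <<'E'
def turn(steps,d,lim=40):
    b=np.load("base.npz"); j=bot.read_joint_positions()
    for i in range(steps):
        j=np.array(j); j[5]+=d; bot.goto_joints(j); bot.wait(.12)
        Rm=R.from_quat(bot.read_tool_rot(),scalar_first=True).as_matrix()
        F=Rm.T@(bot.read_ft_force()-b["f0"]); M=Rm.T@(bot.read_moment()-b["m0"])
        print("j6 %.3f"%bot.read_joint_positions()[5],"F",F.round(1),"M",M.round(3),"t %.2f"%bot.read_clock(),flush=True)
        if np.linalg.norm(F)>lim: print("STOP");break
E
python3 - <<'E'
from h import *
bot.set_gripper(0,80)
turn(3,.15)
im=bot.camera("scene"); crop("s12",im,200,130,160,160,4)
E
```

```text
j6 -1.517 F [ 0.7 -4.8 -0.1] M [ 0.049 -0.    -0.23 ] t 19.67
j6 -1.368 F [ 1.1 -5.9 -0.3] M [ 0.099 -0.012 -0.233] t 20.05
j6 -1.218 F [ 1.4 -6.8  1.1] M [ 0.115 -0.04  -0.33 ] t 20.43
```

View pics/s12.png

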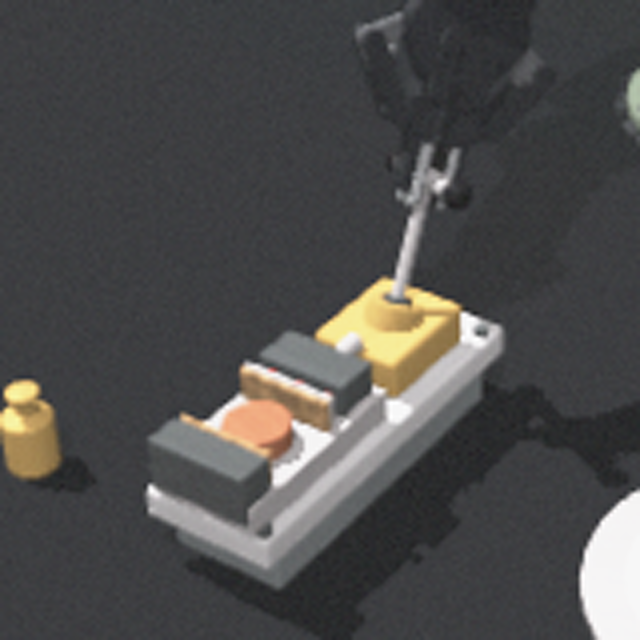

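Run:
```python
from h import *
print(bot.read_moment(), bot.read_joint_efforts().round(2))
turn(4,.25)
print(bot.read_moment(), bot.read_joint_efforts().round(2))
im=bot.camera("scene"); crop("s13",im,200,130,160,160,4)
im=bot.camera("wrist"); cv2.imwrite("pics/w13.png",im[:,:,::-1])
```

```text
[0.02895566 0.8427419  0.1269383 ] [ -0.2  -19.51  23.06  -4.38   0.39   0.08]
j6 -0.971 F [ 2.3 -8.8  0.3] M [ 0.154  0.048 -0.299] t 20.95
j6 -0.721 F [ 1.5 -7.4  2.2] M [ 0.276  0.091 -0.352] t 21.42
j6 -0.471 F [ 1.9 -7.3  2.2] M [ 0.347  0.044 -0.343] t 21.88
j6 -0.221 F [ 1.7 -7.4  2.2] M [ 0.396  0.058 -0.335] t 22.35
[0.33460041 0.77760655 0.11823525] [-6.700e-01 -1.930e+01  2.318e+01 -4.480e+00  2.000e-02 -6.000e-02]
```

View pics/s13.png

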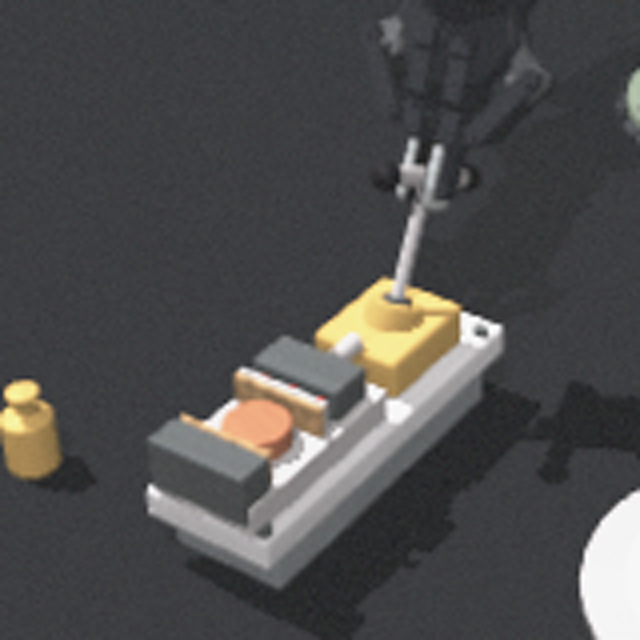

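View pics/w13.png

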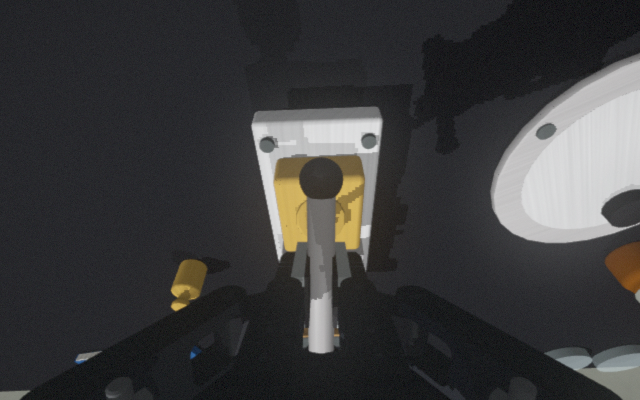

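```bash
cat >> h.py <<'E'
def turn2(steps,d):
    for i in range(steps):
        turn(1,d); bot.wait(.15)
        Rm=R.from_quat(bot.read_tool_rot(),scalar_first=True).as_matrix(); a=[]
        for k in range(3): a.append([(Rm.T@bot.read_moment())[1],bot.read_joint_efforts()[5]]); bot.wait(.02)
        print("   axial",np.mean(a,0).round(3))
E
python3 - <<'E'
from h import *
turn2(5,.1)
im=bot.camera("scene"); crop("s14",im,200,130,160,160,4)
im=bot.camera("top"); crop("t14",im,310,130,100,140,4)
E
```

```text
j6 -0.126 F [ 0.7 -6.9  2.5] M [ 0.328  0.01  -0.096] t 22.82
   axial [ 0.015 -0.009]
j6 -0.030 F [ 0.5 -7.1  2.4] M [ 0.392 -0.131 -0.042] t 23.38
   axial [-0.202  0.195]
j6 0.068 F [-0.  -5.8  1.9] M [ 0.4   -0.129 -0.104] t 23.95
   axial [-0.194  0.18 ]
j6 0.169 F [ 0.  -7.2  2.1] M [ 0.393  0.055 -0.084] t 24.52
   axial [ 0.016 -0.01 ]
j6 0.266 F [ 0.3 -6.1  2.6] M [ 0.384 -0.064 -0.052] t 25.08
   axial [-0.154  0.155]
```

View pics/s14.png

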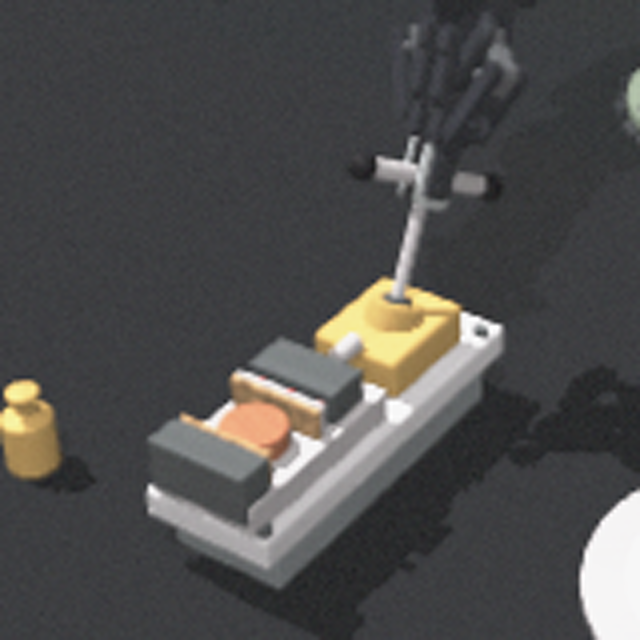

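View pics/t14.png

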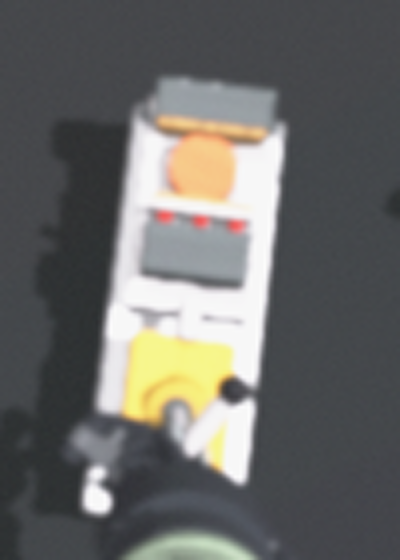

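Run:
```python
from h import *
turn2(5,.1)
im=bot.camera("scene"); crop("s15",im,200,130,160,160,4)
im=bot.camera("top"); crop("t15",im,325,140,60,70,8)
im=bot.camera("wrist"); cv2.imwrite("pics/w15.png",im[:,:,::-1])
```

```text
j6 0.366 F [-0.1 -6.8  2.1] M [ 0.425 -0.104 -0.106] t 25.75
   axial [-0.15   0.158]
j6 0.465 F [ 1.  -6.   2.3] M [ 0.394 -0.042 -0.14 ] t 26.32
   axial [-0.183  0.178]
j6 0.565 F [-0.  -6.5  3.2] M [ 0.478 -0.045 -0.146] t 26.88
   axial [-0.19   0.199]
j6 0.664 F [ 0.8 -6.   3.2] M [ 0.391 -0.15  -0.164] t 27.45
   axial [-0.19   0.219]
j6 0.763 F [ 1.4 -5.8  3.3] M [ 0.512 -0.112 -0.177] t 28.02
   axial [-0.235  0.238]
```

View pics/w15.png

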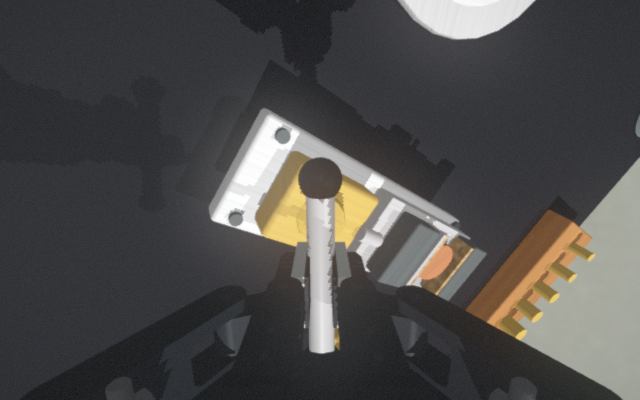

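View pics/t15.png

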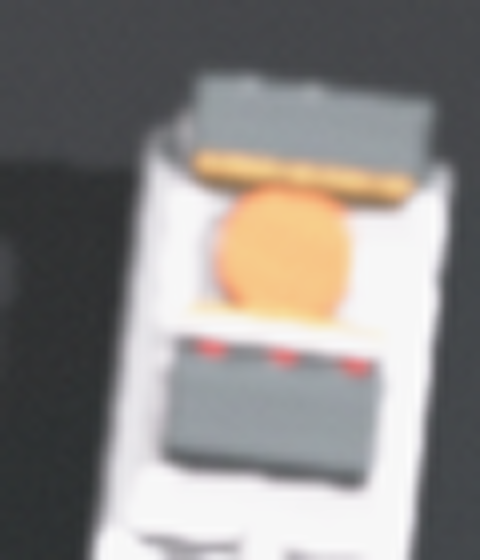

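Run:
```python
from h import *
turn2(3,.1)
im=bot.camera("top"); crop("t16",im,325,140,60,70,8)
```

```text
j6 0.863 F [ 1.4 -5.6  3.5] M [ 0.509 -0.107 -0.182] t 28.73
   axial [-0.247  0.255]
j6 0.961 F [ 0.3 -5.2  2.1] M [ 0.567 -0.206 -0.186] t 29.30
   axial [-0.293  0.28 ]
j6 1.061 F [ 0.9 -5.7  2.5] M [ 0.541 -0.204 -0.095] t 29.87
   axial [-0.265  0.3  ]
```

View pics/t16.png

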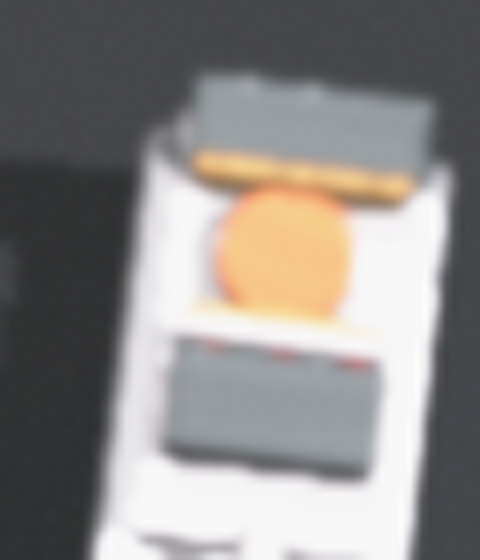

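Run:
```python
from h import *
bot.set_gripper(.5); p=bot.read_position(); Rm=R.from_quat(bot.read_tool_rot(),scalar_first=True).as_matrix()
bot.move_linear(p-Rm[:,1]*.12,speed=.15)
bot.move_pose([.50,-.026,.28],down(np.pi/2))
bot.move_linear([.60,-.026,.22],speed=.2)
C=cam("wrist"); im=bot.camera("wrist"); np.savez("w17.npz",K=C[0],E=C[1]); crop("w17",im,230,40,180,200,3)
cv2.imwrite("pics/w17f.png",im[:,:,::-1])
a=bot.camera("scene"); cv2.imwrite("pics/s17.png",a[:,:,::-1]); print(bot.read_clock(),bot.read_position())
```

```text
33.425 [ 0.59941289 -0.02604506  0.22116071]
```

View pics/w17.png

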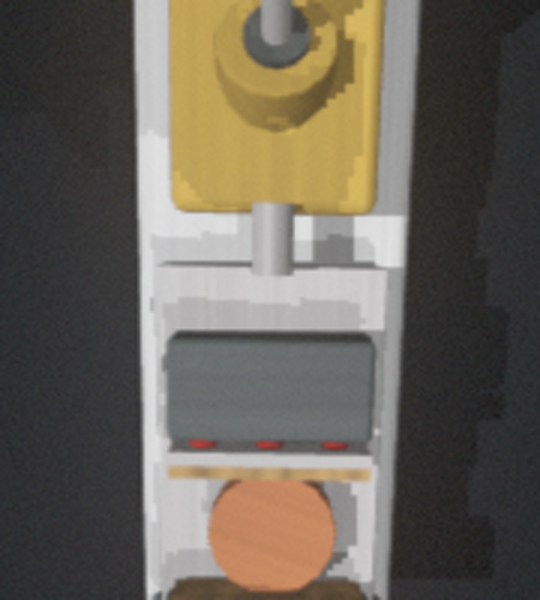

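View pics/s17.png

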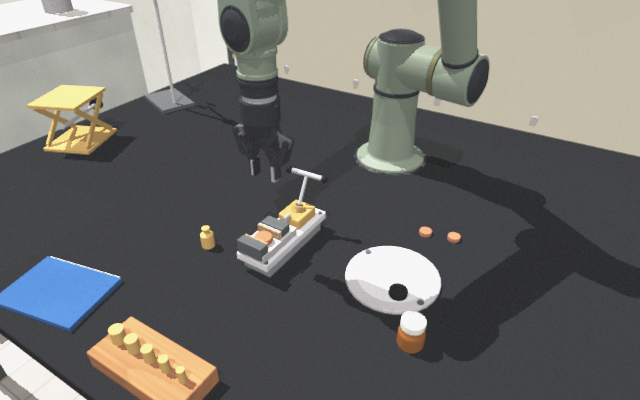

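Run:
```python
from h import *
ld=lambda f:(np.load(f)["K"],np.load(f)["E"])
for f,a,b,zs in (("w8.npz",60+234/2.5,60+288/2.5,0),("w17.npz",40+439/3,40+479/3,0)):
    C=ld(f); x=[onz(*C,(320,v),.0915)[0] for v in (a,b)]; print(f,np.round(x,4),x[1]-x[0])
```

```text
w8.npz [0.5755 0.592 ] 0.016483849321803468
w17.npz [0.5914 0.6035] 0.012105414273679282
```

Run:
```python
from h import *
print(bot.read_ft_force(),bot.read_clock()); print(bot.close_job())
```

```text
[0.00624372 0.43414527 0.33173495] 33.425
the job is handed in; nothing more can be done
None
```

The copper disc is clamped flat in the specimen vise, midway along the jaws, and I handed the job in at 33.4 s of the 72 s allowed. The gripper had let go of the T-handle and was touching nothing.

- **Placing:** I took the 40 mm disc off the pan and laid it on the vise bed. I ignored the two smaller copper discs on the bench. The picture after release showed it lying flat, between the cork faces.
- **Clamping:** I turned the T-handle about 2.7 rad clockwise. The resistance stayed level until first pinch and then rose at about 0.2 N m per rad. I stopped about 0.7 rad past first pinch.
- **Squeeze on the jaw:** Comparing wrist pictures from before and after, the red gap shrank by about 4.4 of its 8 mm. That is close to half-way, roughly 26 N on the disc. This image measurement is only good to about 1 mm, but it agrees with the torque reading.
- **Rest of the scene:** In the last scene picture the dark disc, the brass weight and the amber jar looked to be where they started. I judged this by eye and did not measure it.

The camera estimates of the handle's starting angle disagreed, 0.17 rad from the cross bar against about 0.3 rad from the jaw gap. I therefore used the torque rise and the red gap to decide when to stop. The resting torque before pinch also read about 0.15 N m, below the stated 0.32 N m, so I used only how much it rose.

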